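Take the glued bronze ram out of its stand and turn it right way up

TASK

The cork under the bronze ram has dried. Lift the retaining bar out of the two brackets of the blue stand and lay it flat on the bench, then take the upside-down ram out, stand it on its flat rump on the bench with its nose up, let go so that you can take a fresh hold from its other side, and set it the right way up, cork down, in the middle of the pale inlay of the dark display board, lengthwise along it (nose either way). Do not drop or topple the ram, and leave the other things on the bench where they are.

Things in the scene. Friction and masses are not known exactly. Their poses are not given: they have to be found in the camera images.
- ram: Loose bronze lying ram on a footplate, hollow, about 0.42 kg: 96 mm long (own y, nose to +y), 48 wide (x), 46 high (z). Origin: centre of the cork underside; own +z points from the cork to the flat back. Footplate and cork: z 0 to 10 mm, 44 wide. At the start it lies upside down on its back on the stand: own z down, origin on top, 56 mm above the bench.
- ram_flanks (a point): Point in the middle of the ram's body, midway between its flat parallel flanks 48 mm apart (where to grip): own y -6, z 25 mm, near the balance point. Axes as the ram's. The body spans y -48 to +25, z 10 to 46 mm; the lower head and horns reach y +47, z 39 mm, and are 44 mm wide.
- ram_rump (a point): Middle of the ram's flat rump face: own y -48, z 23 mm; axes as the ram's. The rump is flush with the end of the footplate, so the ram stands steadily on it, 96 mm tall.
- bar: Loose steel retaining bar, 0.25 kg: 230 mm long (own y), 16 wide (x), 10 thick; on its middle an upright wooden grip 18 mm wide (x), 44 long (y), from 10 to 44 mm above the bar's underside. Origin: centre of the underside, z up. At the start it lies in the two bracket slots, underside 59 mm above the bench, 3 mm above the ram's cork.
- bar_end_a (a point): Point on the bar's centre line near one end: own y -110 mm, 5 mm above the underside.
- bar_end_b (a point): Point on the bar's centre line near the other end: own y +110 mm, 5 mm above the underside.
- stand: Blue steel gluing stand, fixed to the bench, to the robot's left or right. Base plate 80 mm (own x) by 236 (own y), 10 thick, with a bracket at own y -100 and +100 mm. Origin: centre of the underside, at bench height.
- stand_slot_a (a point): Middle of the slot floor of the bracket at own y -100 mm of the stand, 59 mm above the bench; axes as the stand's. Bracket 37 mm wide (x), 12 (y); slot open at the top, 21 mm wide (x), cheeks up to 71 mm above the bench.
- stand_slot_b (a point): Middle of the slot floor of the bracket at own y +100 mm of the stand, 59 mm above the bench; axes as the stand's. Bracket 37 mm wide (x), 12 (y); slot open at the top, 21 mm wide (x), cheeks up to 71 mm above the bench.
- board: Dark wooden display board, fixed to the bench, on the side opposite to the stand: 120 mm (own x) by 170 mm (own y), 18 mm thick, with a pale inlay 62 mm (x) by 114 mm (y) flush in the middle of its top. Origin: centre of the underside.
- board_top (a point): Centre of the pale inlay on the board's top face, 18 mm above the bench; axes as the board's.
- wax_tin: Bystander: red round tin with a white lid, 68 mm across, 32 mm high, standing on the bench between stand and board. Origin: centre of the underside.
- figurine: Bystander: slim green-brown standing figure with raised arms, 52 mm across its round base, 128 mm high, further back. Origin: centre of the underside.
- bust: Bystander: cream plaster bust, 60 mm across, 102 mm high, further back. Origin: centre of the underside.
- mallet: Bystander: hammer, 240 mm long, lying at the robot's right. Its own x runs along the handle.
- brush: Bystander: brush, 190 mm long, lying at the robot's left. Its own x runs along the handle.
- mug: Bystander: blue mug, 80 mm across, 90 mm high, at the left edge. Origin: centre of the underside.
- jar: Bystander: amber jar with a white cap, 72 mm across, 100 mm high, at the right edge. Origin: centre of the underside.

How it is judged (in metres and radians):
On the way, in this order (a step that is already met when the one before it is completed fails the run):
1. the bar lies flat on the bench, let go, while the ram still lies upside down in the stand (height (world z) of each of bar_end_a, bar_end_b below 0.012 m and contact force between the fingers and bar below 0.1 N and linear speed of bar below 0.03 m/s and angle between ram's own z axis and vertical above 2.9 rad and horizontal distance between ram and stand below 0.04 m), for 0.2 s.
2. the ram stands on its rump on the bench, nose up, and has been let go (angle between ram's own y axis and vertical below 0.15 rad and height (world z) of ram_rump below 0.006 m and contact force between the fingers and ram below 0.1 N and linear speed of ram below 0.03 m/s), for 0.2 s.
At the end, for the whole second after the job is handed in: The ram stands right way up (within 4.5 degrees) on the board, within 15 mm of the inlay's middle along each board axis, lengthwise along the board within 10 degrees, nose either way, released; the bar lies flat on the bench itself, both ends; all at rest (angle between ram's own z axis and vertical below 0.08 rad and z of ram in the frame of board_top between -0.003 and 0.004 m and x of ram in the frame of board_top between -0.015 and 0.015 m and y of ram in the frame of board_top between -0.015 and 0.015 m and angle between the y axis of ram and the y axis of board, either way round below 0.18 rad and linear speed of each of ram, bar below 0.02 m/s and angular speed of ram below 0.2 rad/s and contact force between the fingers and ram below 0.1 N and height (world z) of each of bar_end_a, bar_end_b below 0.012 m); the robot touches nothing.
It fails at once if the ram is dropped or topples (moves freely faster than 0.5 m/s) (linear speed of ram above 0.5 m/s and contact force between the fingers and ram below 0.1 N).
It fails at once if another thing on the bench is moved by more than 30 mm (distance of any of wax_tin, figurine, bust, mallet, brush, mug, jar from where it was at the start of the episode above 0.03 m).
It also fails if it takes over 72 s, if anything falls off the work surface, if the arm or the gripper's body presses on something with over 40 N, if the wrist force passes 120 N, or if a joint passes its speed limit or range.

ROBOT

A 7-joint arm with a two-finger parallel gripper is mounted at the origin on the work surface. World frame = base frame: x ahead of the robot, y to its left, z up, the work surface at z = 0. Lengths are in mm, angles in rad, forces in N, time in s.
With the tool pointing down it reaches from about 400 to 850 mm from the base axis. Payload 4.5 kg.
Tool frame: the origin (TCP) lies on the mounting face of the last link; the fingertips stand 173 mm ahead of it and the grasp point (between the pads) lies 155 mm ahead of it; z points along the fingers, y is the line along which they close (so a half turn about z gives the same grasp; the last joint's range is limited). The gripper opens to 85 mm and grips with 20 to 120 N. Pads are 22 mm wide; open, the fingers measure 114 mm over their backs; the gripper's body (76 mm by 85 mm) begins 54 mm behind the grasp point. The pads swing forward as they close: fully open they stand 13 mm farther back than shut.
Start: joints at [-1.225, 0.689, -0.195, 1.565, 0.157, 0.902, -0.215], TCP at [191.711, 594.882, 404.717] pointing down, gripper open.
Joint ranges: [-3.01, 3.01], [-0.46, 2.08], [-1.47, 1.51], [0.13, 2.56], [-1, 4.14], [0.04, 2.09], [-2.66, 2.66]. Speed limits (rad/s): [2.57, 2.57, 3.14, 3.14, 3.14, 3.14, 3.14].

INTERFACE

Orientations are given as a unit quaternion [x, y, z, w].
In Python, from workcell import ctrl gives the robot as it stands.
- The arm moves only by the shell command python3 -m inch 'ROWS'. ROWS is JSON, one flat list of numbers, 7 for each row, row after row: the turn, a rotation vector about the tool's x, y, z in degrees, then the shift along the tool's x, y, z in cm, then the gripper's target within -1 to 1 (fully open at 1, half-way at 0, shut at -1). A call has 1 to 10 rows; each row shifts and turns the commanded pose from where the row before left it, along the tool's axes as they then stand; what a row does not reach is not made up. A row lasts 1/8 s, in which the tool goes at most 62.5 mm and 10.7 degrees, less where a joint would pass 70% of its speed; a pose out of reach is approached as far as the arm can. A call with a gripper value outside its range is refused whole. The fingers move at their own pace and stop on an object; the grip force is fixed at half the most. Time passes only in rows, so rows that do not move let the fingers close. It gives the time, the measured TCP pose, the force, the opening and the grip force at its end, in the units of the state.
- ctrl.get_state(): the state, without advancing time (a new reading comes with each control period).
- ctrl.get_image(name): name is "side" or "top" or "wrist"; returns a dict with "frame" (384x512x3 uint8, blue, green, red), "mtx" (3x3 intrinsics, pixels), "cam_to_world" (4x4, takes a point from camera to world coordinates); the wrist camera has in their place "mount" (4x4, takes a point from camera to tool coordinates, whose origin is the TCP and whose axes are the flange's). Camera axes: x right, y down, z forward; pixel columns grow to the right and rows downward; lengths in mm; the calibration is good to about 2 mm. A picture is of the moment at which its call begins: read the wrist's pose just before it. There is no depth.
- ctrl.job_done(): hands the job in; it is judged then, once.
The state is a dict: "t": time; "joint_positions": joint angles; "qvel": joint speeds; "joint_efforts": joint torques, N m; "tcp_pos": TCP position; "ee_rot": TCP orientation; "force": force on the tool from outside, world axes, zero at the start; "torque": the same for the moment, N m; "width": finger opening in mm; "gripper_force": force on a finger pad.
Only numpy, scipy, OpenCV 4.12 (cv2) and the standard library are available. Lean on these libraries where they do the work, as an engineer would, in place of code of your own. Each camera call takes 0.05 s, during which the arm holds its last target. There are 200 camera calls.

## Working session

There is one attempt and no reset: what is moved stays moved. The work goes in short steps, Python scripts to look and compute and a shell command to move; the robot and the scene stay as the last step left them, time stands still between calls to the robot, and variables do not carry over. Pictures are saved under pics/ and viewed, at most 13 in all, crops included, and the job is handed in when it is done.

```bash
ls; mkdir -p pics; cat > h.py <<'E'
import numpy as np, cv2
from scipy.spatial.transform import Rotation as R
from workcell import ctrl
def grab(n):
    s=ctrl.get_state(); d=ctrl.get_image(n)
    if 'mount' in d:
        T=np.eye(4);T[:3,:3]=R.from_quat(s['ee_rot']).as_matrix();T[:3,3]=s['tcp_pos'];d['cam_to_world']=T@np.array(d['mount'])
    d['K']=np.array(d['mtx']);d['T']=np.array(d['cam_to_world']);return d
def plane(d,uv,z):
    uv=np.atleast_2d(np.array(uv,float));r=np.c_[uv,np.ones(len(uv))]@np.linalg.inv(d['K']).T@d['T'][:3,:3].T
    o=d['T'][:3,3];return o+r*((z-o[2])/r[:,2])[:,None]
def proj(d,p):
    p=np.atleast_2d(p);c=(p-d['T'][:3,3])@d['T'][:3,:3];q=c@d['K'].T;return q[:,:2]/q[:,2:]
E
python3 - <<'E'
from h import *
import pickle
s=ctrl.get_state();print(s)
ds={n:grab(n) for n in('top','side')}
pickle.dump(ds,open('d0.pkl','wb'))
for n in ds: print(n,ds[n]['T'].round(3).tolist(),ds[n]['K'].tolist())
cv2.imwrite('pics/top0.png',cv2.resize(ds['top']['frame'],(800,600),interpolation=cv2.INTER_CUBIC))
cv2.imwrite('pics/side0.png',cv2.resize(ds['side']['frame'],(800,600),interpolation=cv2.INTER_CUBIC))
E
```

```text
pics
{'t': 0.0, 'joint_positions': array([-1.22518904,  0.68998026, -0.19450728,  1.56637175,  0.15732327,
        0.90253857, -0.21510383]), 'qvel': array([-0.00078973, -0.00010754,  0.00104147, -0.00113747,  0.000377  ,
        0.00062832, -0.00118489]), 'joint_efforts': array([ 8.12811431e-04, -5.39622116e+01, -1.26645718e+00, -1.58540404e+01,
        9.02606815e-03,  9.34924203e-03, -8.45708144e-06]), 'tcp_pos': array([191.66452105, 594.52295344, 403.87853684]), 'ee_rot': array([ 1.55226714e-01,  9.87878414e-01, -9.49646606e-04, -6.42907851e-05]), 'force': array([0.2368959 , 0.14734326, 0.48956944]), 'torque': array([ 0.03173119, -0.01703892,  0.01082323]), 'gripper_force': 0.0, 'width': 85.39196920430265}
top [[-0.004, -0.982, 0.187, 336.923], [-1.0, 0.001, -0.016, 12.187], [0.015, -0.187, -0.982, 1189.769], [0.0, 0.0, 0.0, 1.0]] [[355.06213375764474, 0.0, 254.51312190158103], [0.0, 355.06213375764474, 193.3702489772732], [0.0, 0.0, 1.0]]
side [[0.931, -0.236, 0.279, 36.259], [-0.365, -0.621, 0.694, -1314.019], [0.01, -0.748, -0.664, 1325.27], [0.0, 0.0, 0.0, 1.0]] [[479.9915056314178, 0.0, 259.74979431196243], [0.0, 479.9915056314178, 190.2137454173651], [0.0, 0.0, 1.0]]
```

View pics/top0.png

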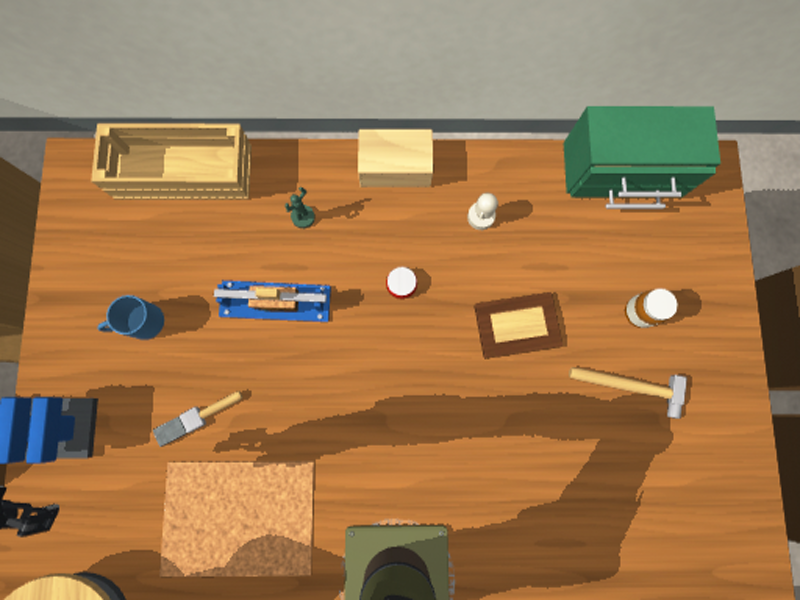

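View pics/side0.png

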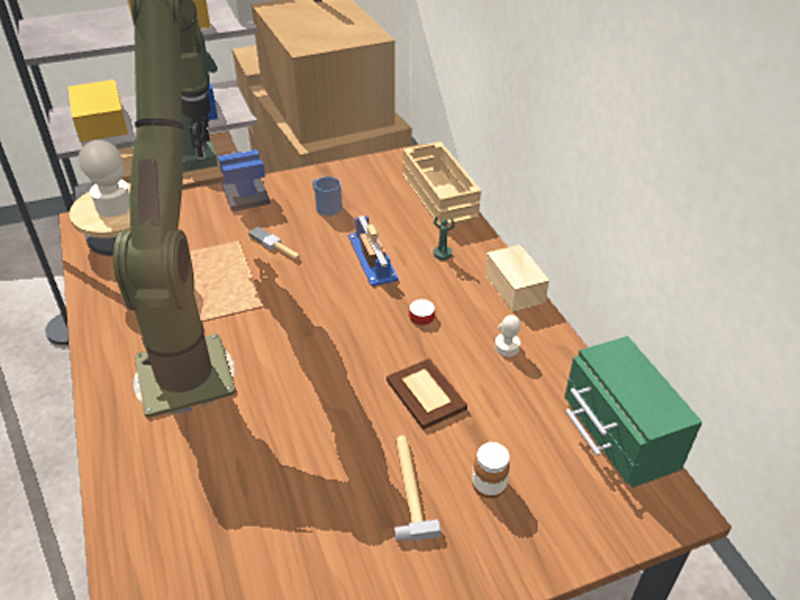

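The top view shows the stand (blue, px 215–330 × 280–322) with the bar across it, the inlay at about (519,324), the red tin at (401,282), and the bust and figurine further back. Next I'll measure the stand and board.

```bash
cat > m.py <<'E'
from h import *
import pickle
d=pickle.load(open('d0.pkl','rb'))['top'];f=d['frame'];hsv=cv2.cvtColor(f,cv2.COLOR_BGR2HSV)
def big(m,box):
    k=np.zeros_like(m);x0,y0,x1,y1=[int(v*.64) for v in box];k[y0:y1,x0:x1]=m[y0:y1,x0:x1]
    return k
def rect(m,z):
    ys,xs=np.nonzero(m);p=plane(d,np.c_[xs,ys],z)[:,:2].astype(np.float32)
    r=cv2.minAreaRect(p);b=cv2.boxPoints(r)
    return np.round(r[0],1),np.round(r[1],1),round(r[2],1),b.round(0).tolist(),len(p)
print('stand',rect(big(cv2.inRange(hsv,(100,150,60),(125,255,255)),(205,270,340,330)),10))
print('bar',rect(big(cv2.inRange(hsv,(0,0,120),(180,70,255)),(205,275,340,305)),69))
print('inlay',rect(big(cv2.inRange(hsv,(12,60,165),(35,170,255)),(470,290,570,360)),18))
print('board',rect(big(cv2.inRange(hsv,(0,60,20),(20,255,110)),(470,285,570,360)),18))
print('tin',rect(big(cv2.inRange(hsv,(0,0,190),(180,60,255)),(380,260,420,300)),32))
print('grip',plane(d,np.array([[253,291],[280,294]])*.64,103).round())
cv2.imwrite('pics/c.png',cv2.resize(f[170:215,130:220],None,fx=8,fy=8,interpolation=cv2.INTER_CUBIC))
E
python3 m.py
```

```text
stand (array([565.6, 262.9]), array([240. ,  77.2]), 87.2, [[521.0, 145.0], [598.0, 141.0], [610.0, 381.0], [533.0, 385.0]], 770)
bar (array([572.7, 257.4]), array([228.4,  35.6]), 88.2, [[551.0, 144.0], [587.0, 143.0], [594.0, 371.0], [558.0, 372.0]], 317)
inlay (array([ 514. , -265.7]), array([216.9, 149. ]), 89.8, [[439.0, -374.0], [588.0, -374.0], [589.0, -157.0], [440.0, -157.0]], 727)
board (array([ 510.4, -263.7]), array([119.5, 171.9]), 8.8, [[438.0, -188.0], [464.0, -358.0], [583.0, -340.0], [556.0, -170.0]], 757)
tin (array([604.5, -13.1]), array([57. , 58.3]), 89.9, [[575.0, -42.0], [634.0, -42.0], [634.0, 15.0], [575.0, 15.0]], 260)
grip [[567. 283. 103.]
 [560. 229. 103.]]
```

View pics/c.png

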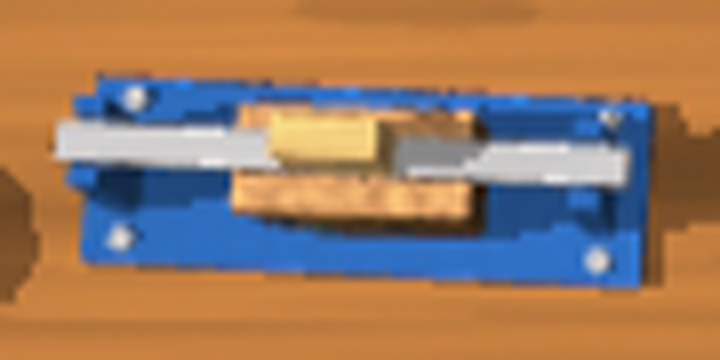

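The stand is centred near (565,262) with yaw about −2.8°, and the board near (510,−264) with yaw about +8.8°. Both match the given sizes. The bar lies along the stand. I'll move above the stand and align the tool.

```bash
python3 -m inch '[0,0,0,-5.1,-2.25,0,1, 0,0,0,-5.1,-2.25,0,1, 0,0,0,-5.1,-2.25,0,1, 0,0,0,-5.1,-2.25,0,1, 0,0,0,-5.1,-2.25,0,1, 0,0,0,-5.1,-2.25,0,1, 0,0,0,-5.1,-2.25,0,1, 0,0,0,-5.1,-2.25,0,1, 0,0,0,-5.1,-2.25,0,1]'; python3 -m inch '[0,0,9.4,0,0,0,1, 0,0,9.4,0,0,0,1, 0,0,9.4,0,0,0,1, 0,0,9.4,0,0,0,1, 0,0,9.4,0,0,0,1, 0,0,9.4,0,0,0,1, 0,0,9.4,0,0,0,1, 0,0,9.2,0,0,0,1, 0,0,0,0,0,0,1, 0,0,0,0,0,0,1]'
python3 - <<'E'
from h import *
import pickle
d=grab('wrist');pickle.dump(d,open('w1.pkl','wb'));print(ctrl.get_state()['joint_positions'].round(2),np.array(d['mount']).round(3).tolist(),d['K'].tolist())
cv2.imwrite('pics/w1.png',cv2.resize(d['frame'],(800,600)))
E
```

```text
t: 1.23
tcp_pos: [567.6, 259.9, 404.3]
ee_rot: [0.155, 0.988, -0.0, -0.0]
force: [0.6, 1.3, 0.1]
width: 85.7
gripper_force: 0.0
t: 2.48
tcp_pos: [566.3, 261.4, 404.4]
ee_rot: [0.724, 0.69, -0.0, -0.0]
force: [-0.2, -1.2, 1.0]
width: 85.5
gripper_force: 0.0
[-0.58  0.69  0.13  1.58 -0.11  0.88 -0.46] [[-0.0, -0.951, -0.31, 79.676], [1.0, -0.0, -0.0, -0.422], [-0.0, -0.31, 0.951, 32.345], [0.0, 0.0, 0.0, 1.0]] [[290.17205098630643, 0.0, 253.48373647980938], [0.0, 290.17205098630643, 188.07698861058157], [0.0, 0.0, 1.0]]
```

View pics/w1.png

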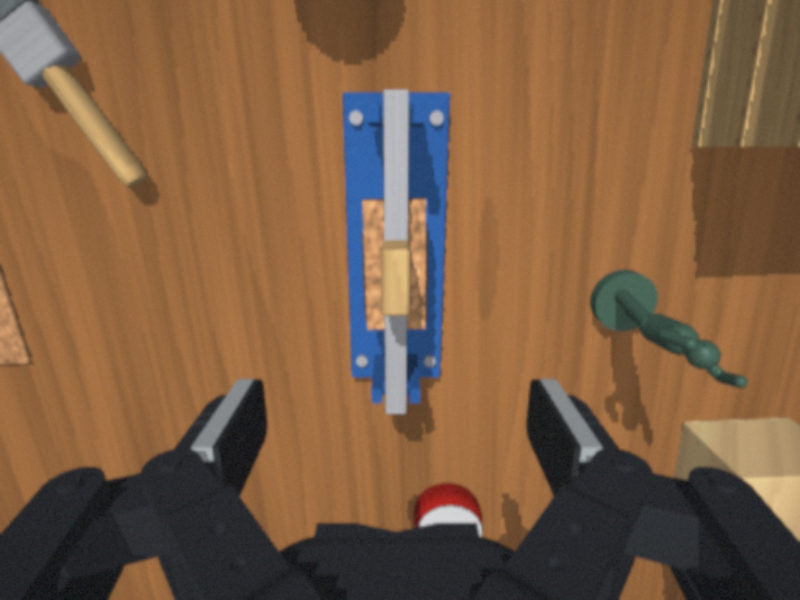

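The wrist view shows the bar running (396,90)–(396,413), the grip top at (384–408, 248–314), the cork at (362–428, 199–329) and the figurine base at (624,300).

```bash
python3 - <<'E'
from h import *
import pickle
d=pickle.load(open('w1.pkl','rb'))
s=.64
P=lambda l,z:plane(d,np.array(l)*s,z).round(1)[:,:2].tolist()
print('bar',P([[396,90],[396,413]],69));print('grip',P([[384,248],[408,248],[386,314],[409,314]],103))
print('cork',P([[362,200],[427,199],[367,329],[428,329]],56))
print('stand',P([[344,94],[449,94],[353,379],[440,377]],10))
print('fig',P([[624,300],[592,300],[657,300]],2),'tin',P([[448,525]],32), 'brush',P([[140,180]],10))
E
```

```text
bar [[571.0, 373.7], [560.2, 146.1]]
grip [[559.5, 282.9], [574.0, 282.2], [558.4, 240.3], [572.9, 239.7]]
cork [[544.5, 307.0], [589.1, 305.6], [541.5, 211.4], [587.3, 209.3]]
stand [[533.0, 379.2], [610.0, 375.5], [521.6, 145.0], [599.4, 143.3]]
fig [[759.8, 205.7], [732.2, 207.1], [788.2, 204.4]] tin [[602.4, -1.7]] brush [[369.7, 325.5]]
```

```bash
python3 -m inch '[0,0,0,0,0,4,0, 0,0,0,0,0,4,0, 0,0,0,0,0,4,0, 0,0,0,0,0,3.7,0, 0,0,0,0,0,0,0, 0,0,0,0,0,0,-1, 0,0,0,0,0,0,-1, 0,0,0,0,0,0,-1, 0,0,0,0,0,0,-1, 0,0,0,0,0,0,-1]'
```

```text
t: 3.78
tcp_pos: [567.3, 261.6, 249.5]
ee_rot: [0.725, 0.689, 0.002, 0.001]
force: [-0.4, 0.1, 6.9]
width: 16.8
gripper_force: 60.9
```

```bash
python3 -m inch '[0,0,0,0,0,-1,-1, 0,0,0,0,0,-3,-1, 0,0,0,0,0,-3,-1, 0,0,0,0,3,0,-1, 0,0,0,0,3,0,-1, 0,0,0,0,3,0,-1, 0,0,0,0,0,0,-1]'; python3 - <<'E'
from h import *
d=grab('wrist');print(ctrl.get_state()['force'].round(1))
cv2.imwrite('pics/w2.png',d['frame'])
E
```

```text
t: 4.65
tcp_pos: [658.0, 255.6, 317.8]
ee_rot: [0.725, 0.688, 0.0, 0.001]
force: [-1.2, -1.0, -2.3]
width: 17.3
gripper_force: 59.7
[-0.9 -0.1 -3.3]
```

View pics/w2.png

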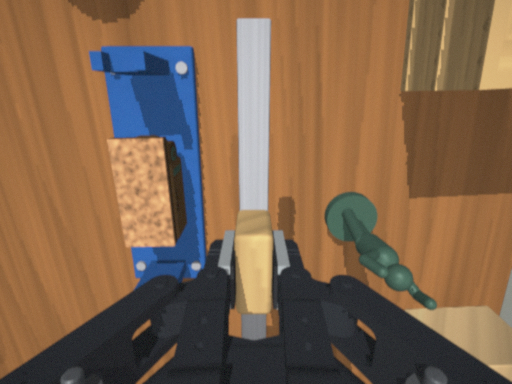

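The bar is held and clear of the stand. The ram's cork shows at (108–170, 140–245), with its dark body visible on the +x side. I'll lower the bar.

```bash
python3 -m inch '[0,0,0,0,0,4,-1, 0,0,0,0,0,4,-1, 0,0,0,0,0,3,-1, 0,0,0,0,0,1.2,-1, 0,0,0,0,0,0.4,-1, 0,0,0,0,0,0,-1, 0,0,0,0,0,0,-1]'
```

```text
t: 5.58
tcp_pos: [656.9, 257.1, 193.1]
ee_rot: [0.725, 0.689, 0.001, 0.0]
force: [-0.1, 0.0, -2.5]
width: 16.9
gripper_force: 59.6
```

```bash
python3 -m inch '[0,0,0,0,0,0.2,-1, 0,0,0,0,0,0,-1, 0,0,0,0,0,0,-1]';python3 -m inch '[0,0,0,0,0,0.15,-1, 0,0,0,0,0,0,-1, 0,0,0,0,0,0,-1]'
```

```text
t: 5.95
tcp_pos: [656.9, 257.0, 190.6]
ee_rot: [0.725, 0.689, 0.001, 0.0]
force: [-0.2, -0.8, 4.6]
width: 17.2
gripper_force: 60.3
t: 6.32
tcp_pos: [656.9, 257.0, 190.6]
ee_rot: [0.725, 0.689, 0.001, 0.0]
force: [-2.8, -0.2, 12.6]
width: 17.3
gripper_force: 61.9
```

```bash
python3 -m inch '[0,0,0,0,0,0,0.1, 0,0,0,0,0,0,0.1, 0,0,0,0,0,0,0.1, 0,0,0,0,0,0,0.1, 0,0,0,0,0,-4,0.1, 0,0,0,0,0,-6,0.1, 0,0,0,-3,0,-4,0.1, 0,0,0,-3,0,0,0.1, 0,0,0,0,0,0,0.1]'; python3 - <<'E'
from h import *
d=grab('wrist')
p=proj(d,[[566,261,35]])[0];print(p,plane(d,[[0,0]],0))
import pickle;pickle.dump(d,open('w3.pkl','wb'))
cv2.imwrite('pics/w3.png',cv2.resize(d['frame'],(800,600),interpolation=cv2.INTER_CUBIC))
E
```

```text
t: 7.45
tcp_pos: [653.8, 193.1, 329.0]
ee_rot: [0.726, 0.687, -0.001, 0.001]
force: [0.2, -1.1, 0.6]
width: 47.3
gripper_force: 0.0
[148.94178608 112.6988878 ] [[438.23050317 362.79692271   0.        ]]
```

View pics/w3.png

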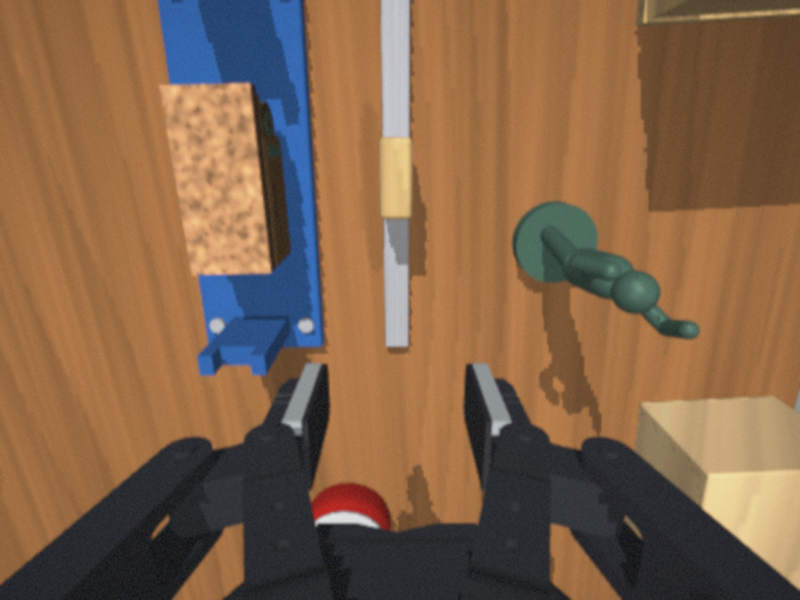

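The cork block is on the left. The wide body is flush with its lower end (row ≈272) and the green horns peek out at the upper end (268,110–150), so the nose points to +y and the rump to −y. Before gripping, I'll test with an empty hand whether the near-horizontal tool pose is reachable at the planned standing spot.

```bash
python3 -m inch '[0,0,0,-5.35,-2.34,0,0.1, 0,0,0,-5.35,-2.34,0,0.1, 0,0,0,-5.35,-2.34,0,0.1, 0,0,0,-5.35,-2.34,0,0.1, 0,0,0,-5.35,-2.34,0,0.1, 0,0,0,-5.35,-2.34,0,0.1, 0,0,-8.9,0,0,0,1, 0,0,-8.9,0,0,0,1]'; python3 -m inch '[0,10,0,0,0,0,1, 0,10,0,0,0,0,1, 0,10,0,0,0,0,1, 0,10,0,0,0,0,1, 0,10,0,0,0,0,1, 0,10,0,0,0,0,1, 0,10,0,0,0,0,1, 0,0,0,0,0,0,1]'
cat >> h.py <<'E'
def st():
    s=ctrl.get_state();M=R.from_quat(s['ee_rot']).as_matrix()
    print('t',round(s['t'],2),'J',s['joint_positions'].round(2),'tcp',s['tcp_pos'].round(1),'F',s['force'].round(1),'w',round(s['width'],1),'g',round(s['gripper_force'],1))
    print('tool x',M[:,0].round(3),'y',M[:,1].round(3),'z',M[:,2].round(3),'grasp',(s['tcp_pos']+155*M[:,2]).round(1));return s,M
E
python3 -c "
from h import *
st()"
```

```text
t: 8.5
tcp_pos: [497.4, -116.2, 327.8]
ee_rot: [0.607, 0.795, 0.0, -0.0]
force: [1.0, 0.5, -0.5]
width: 80.9
gripper_force: 0.0
t: 9.5
tcp_pos: [497.5, -116.9, 326.3]
ee_rot: [0.499, 0.649, 0.35, -0.456]
force: [-0.5, -0.1, 0.7]
width: 84.9
gripper_force: 0.0
t 9.5 J [ 0.77  1.02 -0.73  1.76 -0.51  1.19  0.74] tcp [ 497.5 -116.9  326.3] F [-0.5 -0.1  0.7] w 84.9 g 0.0
tool x [-0.086  0.329  0.94 ] y [ 0.967  0.257 -0.001] z [-0.242  0.909 -0.34 ] grasp [460.   23.9 273.6]
```

Reached at height with margin. Next I'll check low down.

```bash
python3 -m inch '[0,0,0,-5.1,0,1.85,1, 0,0,0,-5.1,0,1.85,1, 0,0,0,-5.1,0,1.85,1, 0,0,0,-3,0,1.1,1, 0,0,0,0,0,0,1]'
python3 -c "
from h import *
st()"; python3 -m inch '[0,0,0,5.1,0,-1.85,1, 0,0,0,5.1,0,-1.85,1, 0,0,0,5.1,0,-1.85,1, 0,0,0,3,0,-1.1,1, 0,-10,0,0,0,0,1, 0,-10,0,0,0,0,1, 0,-10,0,0,0,0,1, 0,-10,0,0,0,0,1, 0,-10,0,0,0,0,1, 0,0,0,0,0,0,1]'
python3 -c "
from h import *
st()
import pickle;d=pickle.load(open('w3.pkl','rb'))
print(plane(d,np.array([[161,85],[251,84],[191,274],[272,273]])*.64,56).round(1))"
```

```text
t: 10.12
tcp_pos: [497.0, -116.0, 132.0]
ee_rot: [0.499, 0.65, 0.348, -0.455]
force: [-0.3, -0.5, 1.2]
width: 85.0
gripper_force: 0.0
t 10.12 J [ 0.73  1.33 -0.64  1.7  -0.39  1.02  0.89] tcp [ 497. -116.  132.] F [-0.3 -0.5  1.2] w 85.0 g 0.0
tool x [-0.087  0.332  0.939] y [ 0.966  0.259 -0.002] z [-0.244  0.907 -0.343] grasp [459.2  24.6  78.7]
t: 11.38
tcp_pos: [497.1, -113.7, 331.2]
ee_rot: [0.598, 0.783, 0.106, -0.136]
force: [-0.2, 0.6, 0.1]
width: 85.6
gripper_force: 0.0
t 11.38 J [ 0.45  0.71 -0.37  1.9  -0.12  0.7   0.52] tcp [ 497.1 -113.7  331.2] F [-0.2  0.6  0.1] w 85.6 g 0.0
tool x [-0.248  0.907  0.341] y [0.965 0.263 0.004] z [-0.086  0.33  -0.94 ] grasp [483.8 -62.6 185.5]
[[545.9 306.3  56. ]
 [589.5 304.4  56. ]
 [541.7 211.4  56. ]
 [586.3 209.5  56. ]]
```

```bash
python3 -m inch '[0,-10,0,0,0,0,1, 0,-10,0,0,0,0,1, 0,0,8.9,0,0,0,1, 0,0,8.9,0,0,0,1, 0,-10,0,0,0,0,1, 0,-10,0,0,0,0,1, 0,0,0,0,0,0,1]'
cat >> h.py <<'E'
def go(tcp):
    s,M=st();print('shift cm in tool',((np.array(tcp)-s['tcp_pos'])@M/10).round(2))
E
python3 -c "
from h import *
go([570,353,293])"
```

```text
t: 12.25
tcp_pos: [497.7, -113.5, 327.5]
ee_rot: [0.712, 0.681, -0.126, 0.119]
force: [-0.2, -0.6, 0.2]
width: 85.4
gripper_force: 0.0
t 12.25 J [-0.22  0.72  0.41  2.03  0.21  0.43 -0.14] tcp [ 497.7 -113.5  327.5] F [-0.2 -0.6  0.2] w 85.4 g 0.0
tool x [ 0.041  0.939 -0.341] y [ 0.999 -0.045 -0.002] z [-0.017 -0.341 -0.94 ] grasp [ 495.  -166.3  181.8]
shift cm in tool [ 45.28   5.14 -12.77]
```

```bash
python3 -m inch '[0,0,0,5.03,0.57,-1.42,1, 0,0,0,5.03,0.57,-1.42,1, 0,0,0,5.03,0.57,-1.42,1, 0,0,0,5.03,0.57,-1.42,1, 0,0,0,5.03,0.57,-1.42,1, 0,0,0,5.03,0.57,-1.42,1, 0,0,0,5.03,0.57,-1.42,1, 0,0,0,5.03,0.57,-1.42,1, 0,0,0,5.03,0.57,-1.42,1, 0,0,0,0,0,0,1]'
python3 - <<'E'
from h import *
go([568.3,312,180.7])
d=grab('wrist');cv2.imwrite('pics/w4.png',d['frame'])
print(proj(d,[[544,308,56],[590,305,56],[541,212,56],[588,210,56],[565.8,259,35]]).round())
E
```

```text
t: 13.5
tcp_pos: [571.4, 353.5, 292.1]
ee_rot: [0.712, 0.681, -0.124, 0.114]
force: [-0.7, -0.7, -0.1]
width: 85.5
gripper_force: 0.0
t 13.5 J [-0.86  0.97  0.37  1.41 -0.05  1.01 -0.62] tcp [571.4 353.5 292.1] F [-0.7 -0.7 -0.1] w 85.5 g 0.0
tool x [ 0.041  0.942 -0.332] y [ 0.999 -0.046 -0.006] z [-0.021 -0.332 -0.943] grasp [568.1 302.1 145.9]
shift cm in tool [-0.22 -0.05 11.89]
[[221. 160.]
 [285. 161.]
 [230. 248.]
 [281. 249.]
 [254. 194.]]
```

View pics/w4.png

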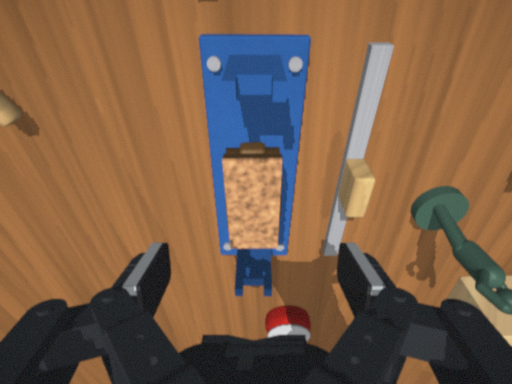

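The nose shows at the upper (+y) end (252,147), and the cork outline matches my prediction within 3 px. I'll descend and grip.

```bash
python3 -m inch '[0,0,0,-0.2,-0.05,4,1, 0,0,0,0,0,4,1, 0,0,0,0,0,2.9,1, 0,0,0,0,0,1,1, 0,0,0,0,0,0,1, 0,0,0,0,0,0,1]'
python3 -c "
from h import *
go([568.3,312,180.7])"
```

```text
t: 14.3
tcp_pos: [569.9, 307.1, 183.7]
ee_rot: [0.714, 0.679, -0.125, 0.119]
force: [-0.6, -0.6, -0.7]
width: 85.1
gripper_force: 0.0
t 14.3 J [-0.81  1.09  0.35  1.53 -0.05  0.76 -0.61] tcp [569.9 307.1 183.7] F [-0.6 -0.6 -0.7] w 85.1 g 0.0
tool x [ 0.048  0.939 -0.34 ] y [ 0.999 -0.05   0.001] z [-0.016 -0.34  -0.94 ] grasp [567.4 254.4  37.9]
shift cm in tool [ 0.56 -0.18  0.11]
```

```bash
python3 -m inch '[0,0,0,0.5,-0.15,0.1,1, 0,0,0,0,0,0,1, 0,0,0,0,0,0,-1, 0,0,0,0,0,0,-1, 0,0,0,0,0,0,-1, 0,0,0,0,0,0,-1, 0,0,0,0,0,0,-1]'
python3 -c "
from h import *
st()"
```

```text
t: 15.18
tcp_pos: [567.9, 311.5, 180.0]
ee_rot: [0.714, 0.679, -0.126, 0.12]
force: [-1.4, 1.9, 5.0]
width: 46.9
gripper_force: 63.4
t 15.18 J [-0.81  1.1   0.35  1.53 -0.06  0.76 -0.62] tcp [567.9 311.5 180. ] F [-1.4  1.9  5. ] w 46.9 g 63.4
tool x [ 0.047  0.939 -0.342] y [ 0.999 -0.05   0.   ] z [-0.017 -0.341 -0.94 ] grasp [565.3 258.6  34.3]
```

Gripped at 47 mm. Lifting.

```bash
python3 -m inch '[0,0,0,-0.34,0,-0.94,-1, 0,0,0,-1.37,0,-3.76,-1, 0,0,0,-1.37,0,-3.76,-1, 0,0,0,-1.37,0,-3.76,-1, 0,0,0,-0.68,0,-1.88,-1, 0,0,0,0,0,0,-1]'
python3 -c "
from h import *
go([497,-116,330])"
```

```text
t: 15.92
tcp_pos: [568.1, 311.2, 330.4]
ee_rot: [0.714, 0.679, -0.125, 0.12]
force: [0.4, 0.5, -5.2]
width: 47.5
gripper_force: 63.4
t 15.93 J [-0.83  0.89  0.39  1.48 -0.02  1.01 -0.58] tcp [568.1 311.2 330.4] F [ 0.4  0.5 -5.2] w 47.5 g 63.4
tool x [ 0.048  0.939 -0.341] y [ 0.999 -0.05   0.002] z [-0.016 -0.34  -0.94 ] grasp [565.7 258.4 184.7]
shift cm in tool [-40.44  -4.95  14.69]
```

```bash
python3 -m inch '[0,0,0,-4.04,-0.5,1.47,-1, 0,0,0,-4.04,-0.5,1.47,-1, 0,0,0,-4.04,-0.5,1.47,-1, 0,0,0,-4.04,-0.5,1.47,-1, 0,0,0,-4.04,-0.5,1.47,-1, 0,0,0,-4.04,-0.5,1.47,-1, 0,0,0,-4.04,-0.5,1.47,-1, 0,0,0,-4.04,-0.5,1.47,-1, 0,0,0,-4.04,-0.5,1.47,-1, 0,0,0,-4.04,-0.5,1.47,-1]'
python3 -m inch '[0,10,0,0,0,0,-1, 0,10,0,0,0,0,-1, 0,0,-8.9,0,0,0,-1, 0,0,-8.9,0,0,0,-1, 0,10,0,0,0,0,-1, 0,10,0,0,0,0,-1, 0,10,0,0,0,0,-1, 0,10,0,0,0,0,-1, 0,10,0,0,0,0,-1, 0,10,0,0,0,0,-1]'
python3 -m inch '[0,10,0,0,0,0,-1, 0,0,0,0,0,0,-1, 0,0,0,0,0,0,-1]'
python3 -c "
from h import *
go([497,-116,128])"
```

```text
t: 17.18
tcp_pos: [495.5, -116.5, 328.0]
ee_rot: [0.713, 0.679, -0.127, 0.118]
force: [0.7, -0.3, -4.5]
width: 47.1
gripper_force: 63.3
t: 18.42
tcp_pos: [496.0, -116.8, 327.7]
ee_rot: [0.528, 0.685, 0.305, -0.398]
force: [-0.7, 1.0, -5.3]
width: 47.1
gripper_force: 63.4
t: 18.8
tcp_pos: [496.3, -115.8, 328.8]
ee_rot: [0.5, 0.65, 0.348, -0.454]
force: [0.2, 0.1, -3.1]
width: 47.2
gripper_force: 63.6
t 18.8 J [ 0.78  1.01 -0.75  1.76 -0.49  1.18  0.73] tcp [ 496.3 -115.8  328.8] F [ 0.2  0.1 -3.1] w 47.2 g 63.6
tool x [-0.088  0.334  0.938] y [ 0.966  0.258 -0.001] z [-0.242  0.907 -0.345] grasp [458.8  24.8 275.3]
shift cm in tool [-18.86   0.08   6.9 ]
```

```bash
python3 -m inch '[0,0,0,-4.7,0,1.73,-1, 0,0,0,-4.7,0,1.73,-1, 0,0,0,-4.7,0,1.73,-1, 0,0,0,-3.7,0,1.36,-1, 0,0,0,-1.9,0,0.7,-1, 0,0,0,0,0,0,-1, 0,0,0,0,0,0,-1]'
python3 - <<'E'
from h import *
st();d=grab('side');p=proj(d,[[459,25,55]])[0];print(p)
x,y=p.astype(int);c=d['frame'][max(0,y-75):y+75,x-100:x+100];cv2.imwrite('pics/s5.png',cv2.resize(c,(800,600),interpolation=cv2.INTER_CUBIC))
print(proj(d,[[459,25,0],[459,25,100]]))
E
```

```text
t: 19.68
tcp_pos: [497.0, -114.7, 121.6]
ee_rot: [0.498, 0.65, 0.35, -0.454]
force: [-0.6, 0.8, -4.0]
width: 47.0
gripper_force: 63.4
t 19.68 J [ 0.74  1.35 -0.65  1.69 -0.37  1.    0.89] tcp [ 497.  -114.7  121.6] F [-0.6  0.8 -4. ] w 47.0 g 63.4
tool x [-0.09   0.33   0.939] y [0.966 0.258 0.002] z [-0.242  0.908 -0.343] grasp [459.5  26.1  68.5]
[232.38717098 194.92365136]
[[232.77318505 205.07691931]
 [232.06006746 186.31989856]]
```

View pics/s5.png

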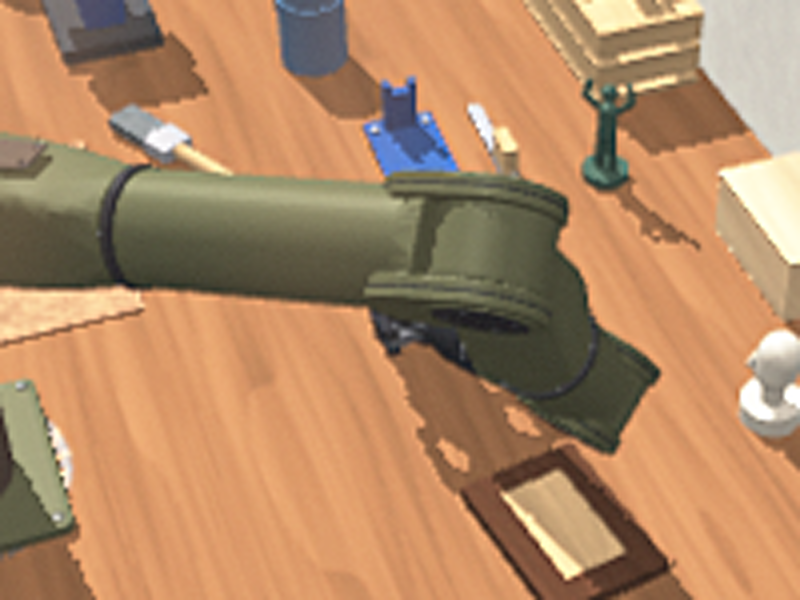

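The arm hides the ram in the side view (bar and bystanders undisturbed), so I'll lower by force.

```bash
python3 -m inch '[0,0,0,-0.94,0,0.34,-1, 0,0,0,-0.66,0,0.24,-1, 0,0,0,0,0,0,-1, 0,0,0,0,0,0,-1]'; python3 -m inch '[0,0,0,-0.19,0,0.07,-1, 0,0,0,0,0,0,-1, 0,0,0,0,0,0,-1]'
python3 -c "
from h import *
st()"
```

```text
t: 20.23
tcp_pos: [496.2, -114.9, 102.7]
ee_rot: [0.499, 0.65, 0.349, -0.455]
force: [0.2, -0.2, -4.0]
width: 47.3
gripper_force: 63.5
t: 20.6
tcp_pos: [496.3, -114.7, 101.6]
ee_rot: [0.498, 0.649, 0.35, -0.455]
force: [0.8, -3.3, 2.7]
width: 47.2
gripper_force: 64.0
t 20.6 J [ 0.73  1.39 -0.64  1.67 -0.36  1.    0.9 ] tcp [ 496.3 -114.7  101.6] F [ 0.8 -3.3  2.7] w 47.2 g 64.0
tool x [-0.088  0.329  0.94 ] y [0.966 0.258 0.   ] z [-0.243  0.909 -0.34 ] grasp [458.7  26.1  48.9]
```

```bash
python3 -m inch '[0,0,0,-0.09,0,0.03,-1, 0,0,0,0,0,0,-1, 0,0,0,0,0,0,0.3, 0,0,0,0,0,0,1, 0,0,0,0,0,0,1, 0,0,0,0,0,0,1, 0,0,0,0,0,0,1, 0,0,0,0,0,0,1]'; python3 -m inch '[0,0,0,0,0,-1.5,1, 0,0,0,0,0,-3,1, 0,0,0,0,0,-4,1, 0,0,0,0,0,-4,1, 0,0,0,0,0,0,1]'
python3 - <<'E'
from h import *
st();d=grab('wrist');cv2.imwrite('pics/w6.png',d['frame'])
import pickle;pickle.dump(d,open('w6.pkl','wb'));print(proj(d,[[458.7,26,0],[458.7,26,96]]))
E
```

```text
t: 21.6
tcp_pos: [496.3, -114.9, 99.8]
ee_rot: [0.499, 0.65, 0.349, -0.455]
force: [-0.2, -0.3, -0.4]
width: 85.5
gripper_force: 0.0
t: 22.22
tcp_pos: [527.3, -231.6, 143.1]
ee_rot: [0.501, 0.65, 0.35, -0.452]
force: [-0.2, 0.4, -0.1]
width: 85.5
gripper_force: 0.0
t 22.23 J [ 0.81  1.33 -0.59  1.44 -0.31  1.32  0.85] tcp [ 527.3 -231.6  143.1] F [-0.2  0.4 -0.1] w 85.5 g 0.0
tool x [-0.089  0.335  0.938] y [0.967 0.253 0.002] z [-0.237  0.908 -0.347] grasp [490.6 -90.9  89.4]
[[252.32648115 219.00654979]
 [252.23598125 132.8864227 ]]
```

View pics/w6.png

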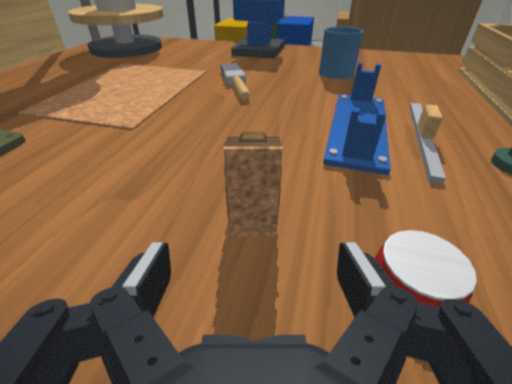

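The ram stands upright on its rump, cork facing the camera (cork base edge at (229–276, 234)). I'll compute the new grasp from the other side and rise.

```bash
python3 -m inch '[0,0,0,4.7,0,-1.74,1, 0,0,0,4.7,0,-1.74,1, 0,0,0,4.7,0,-1.74,1, 0,0,0,4.7,0,-1.74,1, 0,0,0,4.7,0,-1.74,1, 0,-10,0,0,0,0,1, 0,-10,0,0,0,0,1, 0,-10,0,0,0,0,1, 0,-10,0,0,0,0,1, 0,-10,0,0,0,0,1]'; python3 -m inch '[0,-10,0,0,0,0,1, 0,-10,0,0,0,0,1, 0,0,0,0,0,0,1]'
python3 - <<'E'
from h import *
import pickle
d=pickle.load(open('w6.pkl','rb'));p=plane(d,[[229,234.5],[276,234.5],[252.5,234.5]],0);print(p.round(1))
u=np.array([-.257,.966,0]);d2=np.array([.241,-.908,-.342]);g=p[2]+25*u;g[2]=50
print('g',g,'tcp',g-155*d2);pre=g-265*d2;print('pre',pre);go(pre+[0,0,220])
E
```

```text
t: 23.52
tcp_pos: [526.3, -228.4, 392.5]
ee_rot: [0.599, 0.782, 0.104, -0.137]
force: [-0.6, -0.0, -0.7]
width: 85.4
gripper_force: 0.0
t: 23.9
tcp_pos: [526.5, -226.5, 392.9]
ee_rot: [0.607, 0.795, 0.0, -0.002]
force: [-1.2, -0.3, -1.1]
width: 85.3
gripper_force: 0.0
[[ 4.426e+02  2.000e-01 -0.000e+00]
 [ 4.858e+02  1.150e+01  0.000e+00]
 [ 4.642e+02  5.800e+00 -0.000e+00]]
g [457.7855698   29.98127588  50.        ] tcp [420.4305698  170.72127588 103.01      ]
pre [393.9205698  270.60127588 140.63      ]
t 23.9 J [ 0.48  0.64 -0.26  1.74  0.21  0.8   0.39] tcp [ 526.5 -226.5  392.9] F [-1.2 -0.3 -1.1] w 85.3 g 0.0
tool x [-0.263  0.965  0.003] y [ 0.965  0.263 -0.002] z [-0.003  0.002 -1.   ] grasp [ 526.1 -226.2  237.9]
shift cm in tool [51.44  0.29  3.37]
```

```bash
python3 -m inch '[0,0,0,5.71,0,0,1, 0,0,0,5.71,0,0,1, 0,0,0,5.71,0,0,1, 0,0,0,5.71,0,0,1, 0,0,0,5.71,0,0,1, 0,0,0,5.71,0,0,1, 0,0,0,5.71,0,0,1, 0,0,0,5.71,0,0,1, 0,0,0,5.71,0,0,1]'; python3 -m inch '[0,-10,0,0,0,0,1, 0,-10,0,0,0,0,1, 0,-10,0,0,0,0,1, 0,-10,0,0,0,0,1, 0,-10,0,0,0,0,1, 0,-10,0,0,0,0,1, 0,-10,0,0,0,0,1, 0,0,0,0,0,0,1]'
python3 -c "
from h import *
go([393.9,270.6,140.6])"
```

```text
t: 25.02
tcp_pos: [393.6, 268.3, 392.5]
ee_rot: [0.609, 0.793, -0.002, -0.002]
force: [1.4, 0.3, 0.7]
width: 85.2
gripper_force: 0.0
t: 26.02
tcp_pos: [393.8, 267.5, 391.0]
ee_rot: [0.498, 0.65, -0.352, 0.454]
force: [-0.8, -1.0, -0.0]
width: 85.8
gripper_force: 0.0
t 26.02 J [-1.14  0.79  0.33  1.93  0.73  1.35 -1.06] tcp [393.8 267.5 391. ] F [-0.8 -1.  -0. ] w 85.8 g 0.0
tool x [-0.093  0.329 -0.94 ] y [ 0.966  0.257 -0.006] z [ 0.24  -0.909 -0.341] grasp [431.  126.7 338.1]
shift cm in tool [23.63  0.23  8.27]
```

The wrist camera hangs below the hand on this side, so I'll steepen the tool to 30° below horizontal for clearance. Then I'll descend to the pre-grasp.

```bash
python3 -m inch '[0,10,0,0,0,0,1, 0,0,0,0,0,0,1]'
python3 -c "
from h import *
go([398.8,251.7,182.5])"
```

```text
t: 26.28
tcp_pos: [394.9, 265.6, 394.1]
ee_rot: [0.529, 0.687, -0.304, 0.395]
force: [-0.2, -0.8, 0.5]
width: 85.3
gripper_force: 0.0
t 26.27 J [-1.09  0.73  0.29  1.93  0.68  1.26 -1.03] tcp [394.9 265.6 394.1] F [-0.2 -0.8  0.5] w 85.3 g 0.0
tool x [-0.128  0.487 -0.864] y [0.967 0.254 0.   ] z [ 0.22  -0.836 -0.503] grasp [429.  136.1 316.1]
shift cm in tool [1.756e+01 1.000e-02 1.190e+01]
```

```bash
python3 -m inch '[0,0,0,4.4,0,2.98,1, 0,0,0,4.4,0,2.98,1, 0,0,0,4.4,0,2.98,1, 0,0,0,4.36,0,2.96,1, 0,0,0,0,0,0,1, 0,0,0,0,0,0,1]'
python3 - <<'E'
from h import *
go([423.3,159.7,127.5]);d=grab('wrist');cv2.imwrite('pics/w7.png',d['frame'])
g=np.array([457.8,30,0]);u=np.array([-.257,.966,0]);v=np.array([.966,.257,0])
print(proj(d,[g+21*u+24*v,g+21*u-24*v,g+21*u+24*v+[0,0,73],g+21*u-24*v+[0,0,73]]).round())
E
```

```text
t: 27.02
tcp_pos: [398.8, 251.8, 183.3]
ee_rot: [0.528, 0.686, -0.305, 0.397]
force: [0.6, -0.2, 1.0]
width: 85.2
gripper_force: 0.0
t 27.02 J [-1.06  1.12  0.27  1.98  0.74  0.91 -1.33] tcp [398.8 251.8 183.3] F [ 0.6 -0.2  1. ] w 85.2 g 0.0
tool x [-0.127  0.482 -0.867] y [0.966 0.257 0.001] z [ 0.223 -0.837 -0.499] grasp [433.4 122.  105.9]
shift cm in tool [ 8.000e-02 -1.000e-02  1.104e+01]
[[283. 127.]
 [224. 127.]
 [285. 216.]
 [222. 216.]]
```

View pics/w7.png

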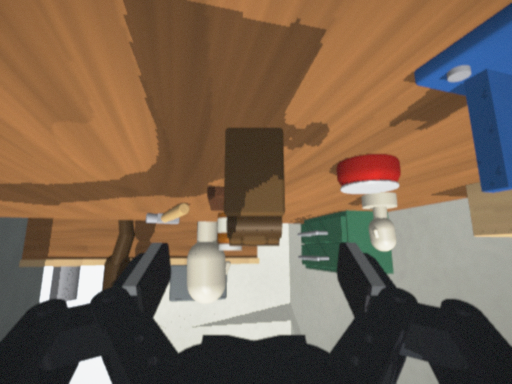

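The ram's back is at (225–284, 128–216), matching the prediction within 2 px and centred between the fingers. I'll advance and grip.

```bash
python3 -m inch '[0,0,0,0,0,3.5,1, 0,0,0,0,0,3.5,1, 0,0,0,0,0,3,1, 0,0,0,0,0,1,1, 0,0,0,0,0,0,1, 0,0,0,0,0,0,1]'
python3 -c "
from h import *
go([423.3,159.7,127.5])"
```

```text
t: 27.82
tcp_pos: [423.1, 161.3, 127.3]
ee_rot: [0.528, 0.687, -0.303, 0.396]
force: [-0.4, -0.3, -0.8]
width: 85.3
gripper_force: 0.0
t 27.82 J [-0.98  1.27  0.38  2.07  0.95  0.65 -1.49] tcp [423.1 161.3 127.3] F [-0.4 -0.3 -0.8] w 85.3 g 0.0
tool x [-0.129  0.485 -0.865] y [0.966 0.259 0.002] z [ 0.225 -0.835 -0.502] grasp [458.   31.9  49.5]
shift cm in tool [-0.1  -0.02  0.13]
```

```bash
python3 -m inch '[0,0,0,0,0,0,-0.3, 0,0,0,0,0,0,-1, 0,0,0,0,0,0,-1, 0,0,0,0,0,0,-1, 0,0,0,0,0,0,-1, 0,0,0,0,0,0,-1]'
python3 -c "
from h import *
st()"; python3 -m inch '[0,0,0,-0.87,0,-0.5,-1, 0,0,0,-2.6,0,-1.5,-1, 0,0,0,-4.33,0,-2.5,-1, 0,0,0,-4.33,0,-2.5,-1, 0,0,0,-4.33,0,-2.5,-1, 0,0,0,-2.6,0,-1.5,-1, 0,0,0,0,0,0,-1]'
python3 -c "
from h import *
go([500,-100,350])"
```

```text
t: 28.58
tcp_pos: [423.0, 160.4, 126.8]
ee_rot: [0.527, 0.687, -0.304, 0.397]
force: [-1.5, 5.4, 5.6]
width: 47.4
gripper_force: 62.3
t 28.57 J [-0.98  1.27  0.38  2.07  0.95  0.65 -1.49] tcp [423.  160.4 126.8] F [-1.5  5.4  5.6] w 47.4 g 62.3
tool x [-0.129  0.483 -0.866] y [0.966 0.259 0.   ] z [ 0.224 -0.836 -0.5  ] grasp [457.7  30.8  49.3]
t: 29.45
tcp_pos: [422.7, 159.3, 348.0]
ee_rot: [0.529, 0.686, -0.303, 0.396]
force: [-0.2, 0.0, -5.0]
width: 47.4
gripper_force: 62.7
t 29.45 J [-0.98  0.8   0.4   2.11  0.85  0.95 -1.12] tcp [422.7 159.3 348. ] F [-0.2  0.  -5. ] w 47.4 g 62.7
tool x [-0.126  0.487 -0.864] y [0.967 0.256 0.003] z [ 0.223 -0.835 -0.503] grasp [457.3  29.8 270.1]
shift cm in tool [-13.76   0.83  23.28]
```

```bash
python3 -m inch '[0,0,0,-2.76,0.16,4.66,-1, 0,0,0,-2.76,0.16,4.66,-1, 0,0,0,-2.76,0.16,4.66,-1, 0,0,0,-2.76,0.16,4.66,-1, 0,0,0,-2.76,0.16,4.66,-1, 0,10,0,0,0,0,-1, 0,10,0,0,0,0,-1, 0,10,0,0,0,0,-1, 0,10,0,0,0,0,-1, 0,10,0,0,0,0,-1]'; python3 -m inch '[0,10,0,0,0,0,-1, 0,0,6.2,0,0,0,-1, 0,10,0,0,0,0,-1, 0,10,0,0,0,0,-1, 0,10,0,0,0,0,-1, 0,0,0,0,0,0,-1, 0,0,0,0,0,0,-1]'
python3 -c "
from h import *
s,M=st();n=np.array([.153,-.988,0]);zt=-.5*n-np.array([0,0,.866]);yt=np.array([.988,.153,0]);T=np.c_[np.cross(yt,zt),yt,zt]
print(np.rad2deg(R.from_matrix(M.T@T).as_rotvec()).round(1));go([522.5,-341.6,278])"
```

```text
t: 30.7
tcp_pos: [499.1, -99.6, 348.0]
ee_rot: [0.607, 0.79, -0.053, 0.065]
force: [1.0, -0.9, -6.8]
width: 47.9
gripper_force: 64.4
t: 31.58
tcp_pos: [499.8, -99.8, 348.3]
ee_rot: [0.629, 0.733, 0.167, -0.197]
force: [0.1, 0.2, -4.3]
width: 47.3
gripper_force: 64.5
t 31.57 J [ 0.67  0.78 -0.72  1.87 -0.04  0.76  0.26] tcp [499.8 -99.8 348.3] F [ 0.1  0.2 -4.3] w 47.3 g 64.5
tool x [-0.13   0.857  0.499] y [ 0.988  0.152 -0.003] z [-0.078  0.493 -0.867] grasp [487.7 -23.5 214. ]
[-0.1  0.1 -0.1]
t 31.57 J [ 0.67  0.78 -0.72  1.87 -0.04  0.76  0.26] tcp [499.8 -99.8 348.3] F [ 0.1  0.2 -4.3] w 47.3 g 64.5
tool x [-0.13   0.857  0.499] y [ 0.988  0.152 -0.003] z [-0.078  0.493 -0.867] grasp [487.7 -23.5 214. ]
shift cm in tool [-24.52  -1.41  -5.99]
```

```bash
python3 -m inch '[0,0,0,-4.9,-0.28,-1.2,-1, 0,0,0,-4.9,-0.28,-1.2,-1, 0,0,0,-4.9,-0.28,-1.2,-1, 0,0,0,-4.9,-0.28,-1.2,-1, 0,0,0,-4.9,-0.28,-1.2,-1, 0,0,0,0,0,0,-1, 0,0,0,0,0,0,-1]'
python3 - <<'E'
from h import *
import pickle
go([522.5,-341.6,178])
D=pickle.load(open('d0.pkl','rb'))
for n,(x0,y0,x1,y1) in {'side':(390,360,465,425),'top':(485,302,555,348)}.items():
    d=D[n];h=cv2.cvtColor(d['frame'],cv2.COLOR_BGR2HSV);m=np.zeros(h.shape[:2],np.uint8)
    sl=np.s_[int(y0*.64):int(y1*.64),int(x0*.64):int(x1*.64)];m[sl]=(h[...,2]>170)[sl]*255
    nn,l,stt,c=cv2.connectedComponentsWithStats(m);k=1+stt[1:,4].argmax();ys,xs=np.nonzero(l==k)
    r=cv2.minAreaRect(plane(d,np.c_[xs,ys],18)[:,:2].astype(np.float32));print(n,np.round(r[0],1),np.round(r[1],1),round(r[2],1))
E
```

```text
t: 32.45
tcp_pos: [523.9, -339.5, 279.1]
ee_rot: [0.628, 0.734, 0.168, -0.197]
force: [0.4, 1.2, -5.3]
width: 47.3
gripper_force: 64.6
t 32.45 J [ 0.9   1.01 -0.63  1.48  0.11  1.09  0.54] tcp [ 523.9 -339.5  279.1] F [ 0.4  1.2 -5.3] w 47.3 g 64.6
tool x [-0.133  0.856  0.5  ] y [ 0.988  0.154 -0.001] z [-0.078  0.494 -0.866] grasp [ 511.8 -263.   144.8]
shift cm in tool [-5.21 -0.16  8.66]
side [ 511.2 -262. ] [ 65.8 117.8] 8.8
top [ 512.  -264.3] [ 63.5 115.1] 8.9
```

Both views agree on the inlay at about (511.5,−263). Lowering.

```bash
python3 -m inch '[0,0,0,-1.5,0,2.6,-1, 0,0,0,-1.5,0,2.6,-1, 0,0,0,-1.2,0,2.08,-1, 0,0,0,-0.6,0,1.04,-1, 0,0,0,0,0,0,-1, 0,0,0,0,0,0,-1]'
python3 -c "
from h import *
go([523.4,-341.2,178])"
```

```text
t: 33.2
tcp_pos: [524.0, -341.1, 184.1]
ee_rot: [0.629, 0.733, 0.169, -0.196]
force: [0.1, -0.6, -3.7]
width: 47.5
gripper_force: 64.6
t 33.2 J [ 0.89  1.14 -0.59  1.49  0.16  0.95  0.56] tcp [ 524.  -341.1  184.1] F [ 0.1 -0.6 -3.7] w 47.5 g 64.6
tool x [-0.132  0.856  0.499] y [0.988 0.152 0.002] z [-0.074  0.494 -0.866] grasp [ 512.5 -264.5   49.8]
shift cm in tool [-0.31 -0.06  0.53]
```

```bash
python3 -m inch '[0,0,0,-0.2,0,0.34,-1, 0,0,0,0,0,0,-1, 0,0,0,0,0,0,-1]';python3 -m inch '[0,0,0,-0.1,0,0.17,-1, 0,0,0,0,0,0,-1, 0,0,0,0,0,0,-1]'
```

```text
t: 33.58
tcp_pos: [523.6, -341.3, 179.5]
ee_rot: [0.629, 0.733, 0.169, -0.196]
force: [0.1, -0.1, -2.8]
width: 46.6
gripper_force: 64.6
t: 33.95
tcp_pos: [523.6, -341.4, 179.4]
ee_rot: [0.629, 0.733, 0.169, -0.196]
force: [-1.8, -2.5, 10.0]
width: 47.6
gripper_force: 66.0
```

In contact. Release and retreat.

```bash
python3 -m inch '[0,0,0,0,0,0,0.3, 0,0,0,0,0,0,1, 0,0,0,0,0,0,1, 0,0,0,0,0,0,1, 0,0,0,0,0,0,1, 0,0,0,0,0,0,1, 0,0,0,0,0,-1.5,1, 0,0,0,0,0,-4,1, 0,0,0,0,0,-5,1, 0,0,0,0,0,-5,1]'; python3 -m inch '[0,0,0,0,0,-5,1, 0,0,0,0,0,-3,1, 0,0,0,0,0,0,1, 0,0,0,0,0,0,1]'
python3 - <<'E'
from h import *
st();d=grab('wrist');cv2.imwrite('pics/w8.png',d['frame'])
import pickle;pickle.dump(d,open('w8.pkl','wb'))
E
```

```text
t: 35.2
tcp_pos: [535.1, -418.9, 313.8]
ee_rot: [0.629, 0.733, 0.169, -0.196]
force: [-0.2, -0.6, 0.4]
width: 85.1
gripper_force: 0.0
t: 35.7
tcp_pos: [541.0, -456.8, 380.1]
ee_rot: [0.629, 0.733, 0.168, -0.197]
force: [0.2, 0.8, -0.7]
width: 85.3
gripper_force: 0.0
t 35.7 J [ 0.94  1.01 -0.61  1.06  0.1   1.52  0.62] tcp [ 541.  -456.8  380.1] F [ 0.2  0.8 -0.7] w 85.3 g 0.0
tool x [-0.132  0.855  0.501] y [ 0.988  0.153 -0.001] z [-0.077  0.495 -0.865] grasp [ 529. -380.  246.]
```

View pics/w8.png

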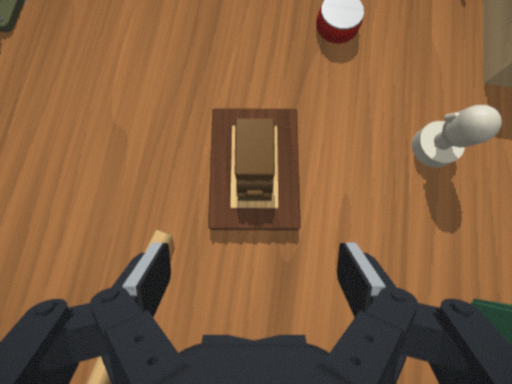

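The ram stands upright and centred on the inlay (233–278, 118–200), with the bystanders in place. Handing in.

```bash
python3 -c "
from h import *
print(ctrl.job_done())"
```

```text
the job is handed in; nothing more can be done
None
```

The job is handed in: the bar lies on the bench behind the stand, and the ram was stood on its rump, regripped from its other side, and set cork down in the middle of the inlay. It took about 36 s of the 72 s; the judge's verdict was not shown.

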